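Keep the inspection lamp over a brooch on a coasting turntable

ROBOT

A 7-joint arm with a two-finger parallel gripper is mounted at the origin on the work surface. World frame = base frame: x ahead of the robot, y to its left, z up, the work surface at z = 0. Lengths are in m, angles in rad, forces in N, time in s.
With the tool pointing down it reaches from about 0.425 to 0.95 m from the base axis. Payload 4.7 kg.
Tool frame: the origin (TCP) lies midway between the tips of the shut fingers; the grasp point (between the pads) lies 19 mm behind it (r.grip_depth is the distance from the TCP to the grasp point, in m); z points along the fingers, y is the line along which they close (so a half turn about z gives the same grasp; the last joint's range is limited). The gripper opens to 85 mm and grips with 20 to 120 N. Pads are 22 mm wide; open, the fingers measure 114 mm over their backs; the gripper's body (76 mm by 85 mm) begins 54 mm behind the grasp point. The pads swing forward as they close: fully open they stand 13 mm farther back than shut.
Start: joints at [1.243, 0.469, -0.049, 1.532, 0.024, 1.141, -0.082], TCP at [0.199, -0.645, 0.231] pointing down, gripper open.
Joint ranges: [-2.59, 2.59], [-0.33, 1.99], [-1.39, 1.29], [0.1, 2.45], [-1.04, 4.18], [0.21, 1.99], [-2.66, 2.66]. Speed limits (rad/s): [2.57, 2.57, 3.14, 3.14, 3.14, 3.14, 3.14].

INTERFACE

Orientations are given as a 3x3 rotation matrix whose columns are the frame's x, y, z axes.
In Python, from cell import r gives the robot as it stands. The module is installed in compiled form; this text tells all that it offers. Calls block until the motion is done:
- r.movep(position, orientation): joint-space move of the TCP to a pose.
- r.move_l(position, orientation=None, max_speed=0.15, max_force=None): straight line of the TCP; orientation=None keeps the orientation; max_speed is the mean speed in m/s. With max_force (N) it stops when the force on the tool has changed by that much, and returns True; else False.
- r.set_joints(angles): joint-space move.
- r.move_gripper(opening, effort=None): finger opening in m; effort is the grip in N (None keeps the last); returns when the fingers have stopped.
- r.pause(seconds).
- r.ik(position, orientation): joint angles nearest the present ones, or None.
- r.get_state(): the state.
- r.read_camera(name): name is "side" or "top"; returns (picture, depth): 400x640x3 uint8, blue, green, red; 400x640 float32, m along the optical axis (not along the pixel's ray), 0 where there is no reading.
- r.camera_info(name): a dict with "fx", "fy", "cx", "cy" (pixels), "extrinsics" (4x4, takes a point from camera to world coordinates). Camera axes: x right, y down, z forward; pixel columns grow to the right and rows downward; lengths in m; the calibration is good to about 2 mm. A picture is of the moment at which its call begins. camera_info takes no time and is no camera call.
A pose or a line that the arm cannot do raises r.Unreachable and nothing moves.
- r.sign_off(): hands the job in; it is judged then, once.
Trained networks look in the newest picture that a camera, given by its name, has taken for a name from the list of things; names that differ only in an ending like _2 or _b are one class to them, and where a whole thing is asked for, a point or a joint stands for the part that bears it (a point fixed in the world has none). Each returns a list of dicts, best first, with "conf" (0 to 1); they miss things now and then, are a little off and sometimes report something else, mostly with a low value. They report only what shows in the picture. A call takes as long as a camera call. They do not tell look-alikes from the thing itself.
- r.search_frame(camera, label): "location" ([x, y, z] in m, in world coordinates, good to about 4 mm: the middle of the surface that is visible of it).
The state is a dict: "time_s": time; "joints": joint angles; "qd": joint speeds; "effort": joint torques, N m; "position": TCP position; "orientation": TCP orientation; "force": force on the tool from outside, world axes, zero at the start; "torque": the same for the moment, N m; "width": finger opening in m; "grasp_force": force on a finger pad.
Only numpy, scipy, OpenCV 4.12 (cv2) and the standard library are available. Lean on these libraries where they do the work, as an engineer would, in place of code of your own. Each camera call takes 0.05 s, during which the arm holds its last target. There are 200 camera calls.

TASK

Check the brooch under the light while it goes round: lift the pen-shaped inspection lamp out of its block and, with it or a finger, gently push the turntable's upright knob to set the turntable coasting at about one turn in five or six seconds, either way round. Then, touching the turntable no more, follow the brooch with the lamp upright and its lens end over the brooch, 1 to 5 cm above it, for at least four seconds while the turntable still turns faster than one turn in fifteen seconds, and stay with it until the turntable has run out and stands still. The program finishes while holding the lamp there, upright over the brooch; leave the other things on the bench alone.

Things in the scene. Friction and masses are not known exactly. Their poses are not given: they have to be found in the camera images.
- lamp: pen-shaped aluminium inspection lamp, a plain round barrel of 20 mm diameter and 150 mm length, 80 g, standing upright in the lamp block. Origin: centre of its lower (lens) end face; z points up along the barrel to its tail. At the start 110 mm of it stand out of the block; a grasp from above about 115 mm from the lens end suits.
- lamp_stand: fixed blue plastic block, 76 x 76 x 50 mm, with one upright round hole of 22.5 mm diameter and 40 mm depth in the middle of its top, which holds the lamp's lower end. Origin: centre of its underside on the table; z up. It stands left or right of the turntable.
- turntable_base: the turntable with its fixed base (150 mm diameter, under the disc): a level, free-running steel disc of 260 mm diameter with a grey round tile on it; the tile's top is 38 mm above the table. Origin: on the turntable's axis, at table height; z up. The base does not move.
- turntable (a joint): angle of the turntable about its upright axis, rad, positive anticlockwise seen from above, no stops, not wrapped. At angle 0 the brooch lies along the base's +x from the axis and the knob along -x. Nominal inertia 0.0255 kg m2 (disc mass 3 kg), bearing drag: a constant 0.0018 N m plus 0.0010 N m per rad/s. Inertia varies by a quarter: from 1.2 rad/s it coasts 10 to 17 s.
- brooch_top (a point): top centre of the brooch: a brass flower brooch of 44 mm diameter with an amber stone, clamped to the tile with its centre 95 mm from the axis; this point is 60 mm above the table (22 mm above the tile) and the highest of the brooch. It turns with the turntable.
- knob_top (a point): top centre of the finger knob: a dark steel upright pin, 18 mm diameter and 34 mm tall, standing on the tile 105 mm from the axis, across the axis from the brooch; its top is 72 mm above the table. It is fixed to the turntable and turns with it; nothing else stands on the tile.
- bangle: loose brass bangle lying flat, 72 mm outer diameter, 20 mm high, a bystander. Origin: centre of its underside.
- wire_spool: loose metal wire spool standing on its flange, 64 mm diameter, 40 mm high, a bystander. Origin: centre of its underside.
- hammer: loose bench hammer lying on the table, a bystander. Origin: centre of its underside, x from handle to head.
Mind the look-alikes: they are no part of the job. Of the things shaped like the lamp, the aluminium one is meant.

How it is judged:
By the outcome, as a careful person would: the job done as asked, in the order asked, and still so for the second after the job is handed in, while the arm keeps its last pose, push and grip.
It also fails if it takes over 72 s, if anything falls off the work surface, if the arm or the gripper's body presses on something with over 40 N, if the wrist force passes 120 N, or if a joint passes its speed limit or range.

## Working session

There is one attempt and no reset: what is moved stays moved. The work goes in short steps, each a Python script; the robot and the scene stay as the last script left them, time stands still between calls to the robot, and variables do not carry over. Pictures are saved under pics/ and viewed, at most 10 in all, crops included, and the job is handed in when it is done.

```bash
mkdir -p pics
python3 - <<'E'
from cell import r
import cv2,numpy as np
for c in ("top","side"):
    p,d=r.read_camera(c); cv2.imwrite(f"pics/{c}0.png",p); np.save(f"{c}d.npy",d)
    i=r.camera_info(c); print(c,i['fx'],i['cx'],i['cy'],np.round(i['extrinsics'],3).tolist())
    for l in ("lamp","lamp_stand","turntable_base","brooch_top","knob_top","bangle","wire_spool","hammer"):
        print(l,[(np.round(x['location'],3).tolist(),round(x['conf'],2)) for x in r.search_frame(c,l)])
print(r.get_state())
E
```

```text
top 424.9616794702136 317.37432943743926 196.88413662714416 [[-0.005, -0.997, 0.076, 0.461], [-1.0, 0.005, -0.001, 0.065], [0.001, -0.076, -0.997, 1.34], [0.0, 0.0, 0.0, 1.0]]
lamp [([0.515, 0.314, 0.144], 0.61), ([0.419, 0.304, 0.126], 0.5)]
lamp_stand [([0.511, 0.309, 0.053], 0.9), ([0.556, -0.03, 0.042], 0.48)]
turntable_base [([0.558, -0.026, 0.04], 0.69)]
brooch_top [([0.556, -0.03, 0.043], 0.77)]
knob_top [([0.562, -0.03, 0.04], 0.7)]
bangle [([0.669, 0.253, 0.023], 0.64)]
wire_spool [([0.704, -0.282, 0.035], 0.83)]
hammer [([0.595, 0.445, 0.023], 0.85)]
side 423.17893499271236 316.6318359053708 198.85835285558028 [[0.988, -0.107, 0.109, 0.445], [-0.151, -0.597, 0.788, -0.751], [-0.019, -0.795, -0.606, 0.695], [0.0, 0.0, 0.0, 1.0]]
lamp [([0.42, 0.304, 0.086], 0.9), ([0.619, 0.332, 0.077], 0.85), ([0.517, 0.312, 0.114], 0.65)]
lamp_stand [([0.51, 0.29, 0.043], 0.57)]
turntable_base [([0.556, -0.047, 0.035], 0.7)]
brooch_top [([0.553, -0.053, 0.043], 0.72)]
knob_top [([0.554, -0.05, 0.036], 0.7)]
bangle [([0.672, 0.242, 0.016], 0.91)]
wire_spool [([0.699, -0.294, 0.038], 0.61), 
[... 209 characters left out ...]
rray([-4.89121229e-05,  1.75971039e-03,  9.41844686e-04,  1.26916730e-03,
       -2.14406914e-03,  1.81838118e-04,  4.00397439e-04]), 'effort': array([-9.74335017e-04, -5.10159194e+01, -4.67521849e-02, -2.38016814e+01,
        1.09465115e-02,  7.96804015e-04,  7.73069502e-06]), 'position': array([ 0.19872984, -0.64508425,  0.23133289]), 'orientation': array([[ 9.55690386e-01,  2.94373712e-01,  6.78619647e-05],
       [ 2.94373716e-01, -9.55690386e-01, -4.57671772e-05],
       [ 5.13823733e-05,  6.37160299e-05, -9.99999997e-01]]), 'force': array([-0.29456449, -0.47791247,  0.08393207]), 'torque': array([ 0.01758047,  0.02042536, -0.00488054]), 'grasp_force': 0.0, 'width': 0.08508281278610855}
```

View pics/top0.png

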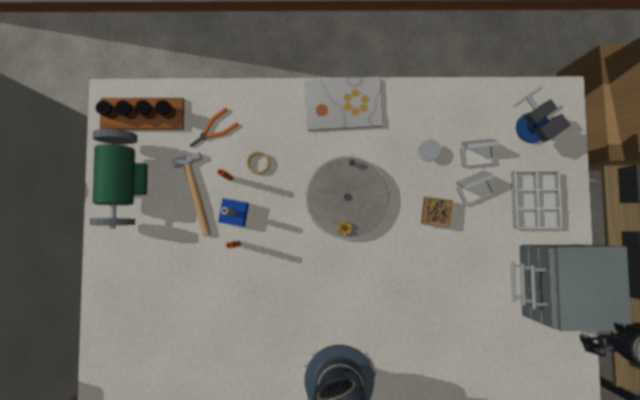

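View pics/side0.png

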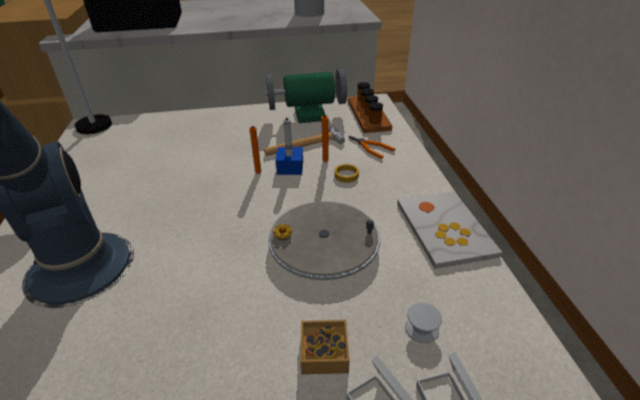

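The lamp-shaped things are the aluminium pen in the blue block (top 234,211; side 288,135) and two orange ones (top 225,175 and 234,244; side 325,138 and 255,150). I choose the aluminium one. The brooch shows at top (346,228), the knob at top (352,162) and the axis pin at (347,197). Next I take a close crop and measure the geometry from depth.

```bash
cat > h.py <<'E'
from cell import r
import numpy as np, cv2
def cloud(c,d):
    i=r.camera_info(c); v,u=np.mgrid[:400,:640]
    P=np.stack([(u-i['cx'])/i['fx']*d,(v-i['cy'])/i['fy']*d,d],-1)
    E=np.array(i['extrinsics']); W=P@E[:3,:3].T+E[:3,3]; W[d<=0]=np.nan; return W
E
python3 - <<'E'
from h import *
for c in("top","side"):
    d=np.load(c+"d.npy");p=cv2.imread(f"pics/{c}0.png");W=cloud(c,d);x,y,z=W[...,0],W[...,1],W[...,2]
    m=(np.hypot(x-.558,y+.028)<.16)&(z>.022)&(z<.05)
    q=W[m][:,:2].astype(np.float32); print(c,"disc circle",cv2.minEnclosingCircle(q),np.median(z[m]))
    hsv=cv2.cvtColor(p,cv2.COLOR_BGR2HSV)
    near=np.hypot(x-.558,y+.03)<.125
    b=near&(hsv[...,1]>110)&(hsv[...,0]>12)&(hsv[...,0]<38); 
    print(" brooch px",b.sum(),np.nanmean(W[b],0).round(4),np.nanmax(z[b]))
    k=near&(z>.05)&~cv2.dilate(b.astype(np.uint8),np.ones((7,7))).astype(bool); print(" high",k.sum(),W[k].round(3)[:25].tolist())
    s=(np.hypot(x-.513,y-.31)<.05)&(z>.042)&(z<.058); print(" stand top",cv2.minAreaRect(W[s][:,:2].astype(np.float32)),np.median(z[s]))
    l=(np.hypot(x-.513,y-.31)<.045)&(z>.08); print(" lamp",l.sum(),np.nanmedian(W[l],0),np.nanmax(z[l]) if l.any() else 0)
    cr=p[80:190,220:400] if c=="side" else p[150:260,200:380]
    cv2.imwrite(f"pics/c_{c}.png",cv2.resize(cr,None,fx=4,fy=4,interpolation=cv2.INTER_CUBIC))
a=cv2.imread("pics/c_top.png");b=cv2.imread("pics/c_side.png");cv2.imwrite("pics/both.png",cv2.resize(np.vstack([a,b]),(480,590)))
E
```

```text
top disc circle ((0.5610767602920532, -0.028136011213064194), 0.12982678413391113) 0.03801198611953782
 brooch px 144 [ 0.4653 -0.0168  0.055 ] 0.06573535791501195
 high 30 [[0.671, -0.035, 0.07], [0.671, -0.038, 0.071], [0.671, -0.041, 0.073], [0.671, -0.044, 0.072], [0.668, -0.035, 0.07], [0.669, -0.038, 0.068], [0.668, -0.041, 0.072], [0.668, -0.044, 0.07], [0.668, -0.047, 0.071], [0.666, -0.032, 0.067], [0.665, -0.035, 0.073], [0.665, -0.038, 0.072], [0.665, -0.041, 0.071], [0.665, -0.044, 0.075], [0.666, -0.047, 0.068], [0.663, -0.032, 0.068], [0.663, -0.035, 0.068], [0.663, -0.038, 0.068], [0.661, -0.041, 0.076], [0.662, -0.044, 0.069], [0.662, -0.047, 0.07], [0.661, -0.033, 0.061], [0.659, -0.035, 0.072], [0.659, -0.038, 0.074], [0.659, -0.041, 0.068]]
 stand top ((0.5155562162399292, 0.32158297300338745), (0.07470043748617172, 0.07571408897638321), 80.42035675048828) 0.05027331075083685
 lamp 77 [0.51520996 0.31807035 0.15633055] 0.1682346000941739
side disc circle ((0.5579935312271118, -0.030887452885508537), 0.13122732937335968) 0.03859743986810926
 brooch px 226 [ 0.4638 -0.0235  0.0543] 0.06171056194292701
 high 77 [[0.66, -0.037, 0.073], [0.662, -0.039, 0.074], [0.665, -0.035, 0.07], [0.666, -0.039, 0.073], [0.656, -0.042, 0.074], [0.659, -0.041, 0.073], [0.661, -0.04, 0.072], [0.664, -0.041, 0.072], [0.666, -0.04, 0.071], [0.668, -0.041, 0.071], [0.654, -0.041, 0.071], [0.656, -0.043, 0.073], [0.658, -0.044, 0.073], [0.661, -0.042, 0.071], [0.662, -0.045, 0.073], [0.665, -0.045, 0.073], [0.667, -0.045, 0.072], [0.67, -0.042, 0.07], [0.654, -0.042, 0.069], [0.656, -0.043, 0.07], [0.657, -0.047, 0.072], [0.66, -0.047, 0.073], [0.662, -0.048, 0.073], [0.664, -0.049, 0.073], [0.667, -0.046, 0.071]]
 stand top ((0.5125572681427002, 0.31816068291664124), (0.07792757451534271, 0.07596726715564728), 80.56719207763672) 0.050349293804403006
 lamp 198 [0.5125682  0.31372125 0.12563404] 0.16411209492575607
```

View pics/both.png

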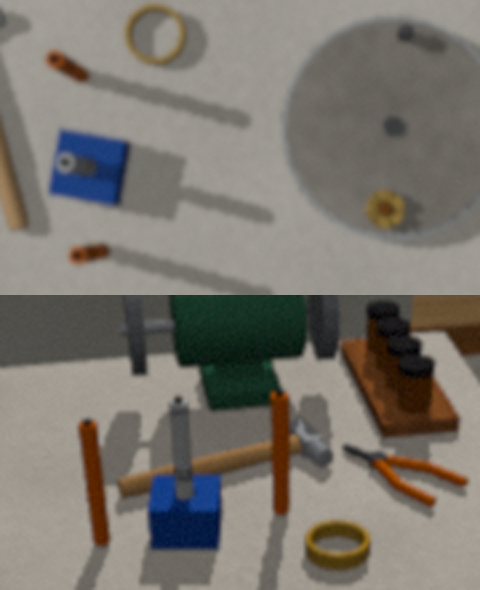

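The crop confirms the choice: the grey aluminium barrel stands in the blue block, between the two orange ones. The measured points fit too: knob radius 105 mm, stand about 76 mm square with its top at 0.050, disc radius about 130 mm. I'll grasp it and lift it.

Run:
```python
from h import *
R=np.array([[1,0,0],[0,-1,0],[0,0,-1.]])
L=np.array([.514,.319])
p=r.get_state()['position']
t=lambda:round(r.get_state()['time_s'],2)
r.move_l([p[0],p[1],.33],max_speed=.3)
r.movep([*L,.30],R);print(t())
r.move_l([*L,.106],max_speed=.15);print(t())
r.move_gripper(.0,50);s=r.get_state();print(t(),s['width'],s['grasp_force'],s['force'])
r.move_l([*L,.22],max_speed=.12);s=r.get_state();print(t(),s['width'],s['force'],s['position'],s['joints'])
for c in("top","side"):
    pic,d=r.read_camera(c);cv2.imwrite(f"pics/{c}1.png",pic);np.save(c+"d1.npy",d)
    W=cloud(c,d);x,y,z=W[...,0],W[...,1],W[...,2]
    l=(np.hypot(x-L[0],y-L[1])<.03)&(z>.08)&(z<.2)
    print(c,l.sum(),np.nanmin(z[l]) if l.any() else 0)
    for a in np.arange(.1,.2,.015):
        q=l&(abs(z-a)<.0075); 
        if q.any():print(round(a,3),np.nanmean(W[q],0).round(4))
cv2.imwrite("pics/lift.png",cv2.resize(pic[20:220,200:400],None,fx=3,fy=3))
```

```text
4.91
6.35
6.97 0.018925111694551727 48.67182791233063 [-0.54058716  2.13388861  0.15256088]
8.07 0.01916101444080722 [ 0.52425427 -0.33371504 -0.48976061] [0.51344677 0.31842147 0.21902539] [-0.72828022  0.36376475  0.13510768  1.72922959 -0.0547811   1.05453352
 -2.14558778]
top 7 0.12721781443705504
0.13 [0.5066 0.318  0.1322]
0.16 [0.5071 0.3143 0.1565]
0.175 [0.5078 0.3134 0.1739]
0.19 [0.506  0.3151 0.1852]
side 179 0.12434863565562149
0.13 [0.5123 0.3113 0.1313]
0.145 [0.5117 0.3112 0.1458]
0.16 [0.5114 0.3107 0.16  ]
0.175 [0.5118 0.3109 0.1746]
0.19 [0.5118 0.3104 0.1896]
```

View pics/lift.png

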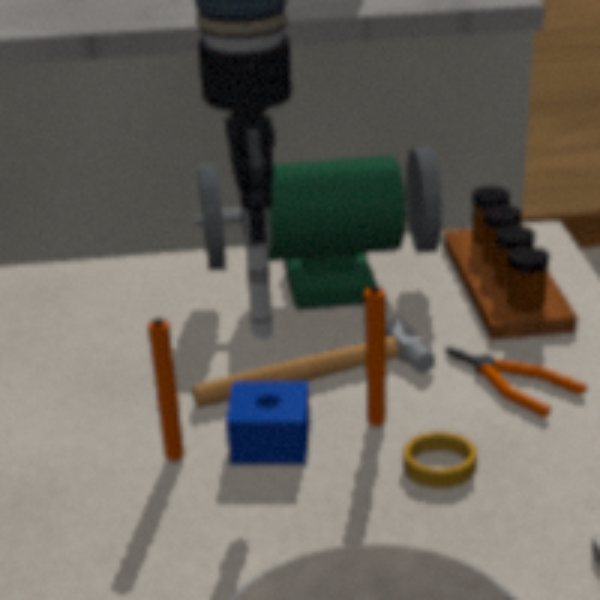

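The lamp is out and upright: the lens end is at crop (262,322) and the block's hole is empty. Its lens is at z = TCP − 0.096. Next I check ring reachability and the timing of short moves on the way to the knob.

```bash
cat >> h.py <<'E'
R=np.array([[1,0,0],[0,-1,0],[0,0,-1.]]); A=np.array([.5595,-.0295]); LZ=.096
def pol(rad,a): return A+rad*np.array([np.cos(a),np.sin(a)])
E
python3 - <<'E'
from h import *
Q=[r.ik([*pol(.095,a),.186],R) for a in np.arange(0,6.3,.4)]
print([None if q is None else (round(q[0],2),round(q[3],2),round(q[5],2),round(q[6],2)) for q in Q])
f0=np.arctan2(-.0105,.1045);fm=f0-.16;t=np.array([-np.sin(fm),np.cos(fm)])
S=pol(.105,f0)+.026*t; print(S, r.ik([*S,.146],R) is not None)
r.move_l([.60,.12,.219],R,max_speed=.25)
def st(): s=r.get_state();return s['time_s'],s['position'],s['qd']
a,p,_=st()
g=p.copy()
for v,d in((.2,.04),(.2,.04)):
    g=g+[d*.3,-d*.95,0]; r.move_l(g,R,max_speed=v);b,p,qd=st();print(b-a,p-g,abs(qd).max().round(3));a=b
q=r.ik(g+[.01,-.03,0],R);r.set_joints(q);b,p,qd=st();print("sj",b-a,p-g);a=b
g=g+[.01,-.03,0]
r.pause(.05);print("pause",st()[0]-a,st()[1]-g)
E
```

```text
[(np.float64(-0.2), np.float64(1.65), np.float64(1.03), np.float64(-1.47)), (np.float64(-0.25), np.float64(1.67), np.float64(1.02), np.float64(-1.54)), (np.float64(-0.3), np.float64(1.72), np.float64(1.01), np.float64(-1.6)), (np.float64(-0.34), np.float64(1.79), np.float64(0.98), np.float64(-1.65)), (np.float64(-0.37), np.float64(1.87), np.float64(0.95), np.float64(-1.68)), (np.float64(-0.38), np.float64(1.95), np.float64(0.93), np.float64(-1.68)), (np.float64(-0.37), np.float64(2.02), np.float64(0.91), np.float64(-1.66)), (np.float64(-0.34), np.float64(2.07), np.float64(0.9), np.float64(-1.6)), (np.float64(-0.29), np.float64(2.08), np.float64(0.89), np.float64(-1.51)), (np.float64(-0.24), np.float64(2.05), np.float64(0.9), np.float64(-1.42)), (np.float64(-0.19), np.float64(1.99), np.float64(0.92), np.float64(-1.34)), (np.float64(-0.14), np.float64(1.91), np.float64(0.94), np.float64(-1.3)), (np.float64(-0.12), np.float64(1.83), np.float64(0.97), np.float64(-1.29)), (np.float64(-0.11), np.float64(1.75), np.float64(1.0), np.float64(-1.32)), (np.float64(-0.13), np.float64(1.69), np.float64(1.02), np.float64(-1.37)), (np.float64(-0.17), np.float64(1.65), np.float64(1.03), np.float64(-1.43))]
[ 0.67066162 -0.01487219] True
0.3415999999999997 [-1.89422929e-04  3.93080882e-04 -3.50109862e-05] 0.032
0.34999999999999964 [-8.74426270e-05  4.02875995e-04 -4.50016966e-05] 0.03
sj 0.25839999999999996 [ 1.00071006e-02 -3.02549255e-02 -1.82703995e-05]
pause 0.05000000000000071 [-2.24715327e-04  1.38953565e-03 -9.98965444e-05]
```

Ring moves are reachable and each call carries about 0.145 s of overhead. I now write the push-and-follow script, with a model fit to camera measurements.

```bash
cat > run.py <<'E'
from h import *
from scipy.optimize import least_squares
now=lambda:r.get_state()['time_s']
def model(p,t):            # clockwise coasting: th0, speed w0>0, inertia
    th,w,I=p; b,c=.001,.0018; k=b/I
    ts=np.log1p(w*b/c)/k; u=np.clip(t,0,ts)
    return th-((w+c/b)/k*(1-np.exp(-k*u))-c/b*u), np.where(t<ts,(w+c/b)*np.exp(-k*u)-c/b,0)
def look(c):
    t=now(); lx=r.get_state()['position'][:2]
    p,d=r.read_camera(c); W=cloud(c,d); hsv=cv2.cvtColor(p,cv2.COLOR_BGR2HSV)
    x,y,z=W[...,0],W[...,1],W[...,2]; rad=np.hypot(x-A[0],y-A[1]); out=[]
    b=(rad>.065)&(rad<.125)&(z>.042)&(z<.067)&(hsv[...,1]>110)&(hsv[...,0]>12)&(hsv[...,0]<38)
    k=(rad>.09)&(rad<.12)&(z>.055)&(z<.079)&(hsv[...,1]<110)&(np.hypot(x-lx[0],y-lx[1])>.03)
    for m,off,n in((b,0,40),(k,np.pi,10)):
        if m.sum()<n: continue
        q=np.median(W[m][:,:2],0); 
        if np.hypot(*np.std(W[m][:,:2],axis=0))<.02: out.append((t,np.arctan2(*(q-A)[::-1])+off,c+("K" if off else "B")))
    return out,p
M=[]; 
def fit(t0,x0):
    T=np.array([m[0] for m in M])-t0; Y=np.array([m[1] for m in M]); w=np.exp((T-T.max())/4)/.03
    f=lambda p:np.r_[w*(model(p,T)[0]-Y),(p[1]-1.13)/.12,(p[2]-.0255)/.004]
    return least_squares(f,x0,loss="soft_l1",bounds=([-9,.2,.012],[9,2,.045])).x
def add(o,pred,gate):
    for t,a,n in o:
        e=(a-pred(t)+np.pi)%(2*np.pi)-np.pi
        if abs(e)<gate: M.append((t,pred(t)+e,n))
        else: print("reject",n,round(e,2))
E
cat > go.py <<'E'
from run import *
o,_=look("top"); o2,_=look("side"); print(o,o2)
th=np.median([a%(2*np.pi) for _,a,_ in o+o2]); f0=th-np.pi; print("th",th)
fm=f0-.16; t=np.array([-np.sin(fm),np.cos(fm)]); S=pol(.105,f0)+.026*t
r.move_l([*S,.219],R,max_speed=.2); r.move_l([*S,.050+LZ],R,max_speed=.12)
print("push",now()); r.move_l([*(S-.08*t),.050+LZ],R,max_speed=.073)
t0=now(); x=np.array([th-1.1,1.13,.0255]); log=[]
for c in("side","top"): add(look(c)[0],lambda t:model(x,t-t0)[0],1.)
if M: x=fit(t0,x)
print("t0",t0,x,M)
B=lambda t:pol(.095,float(model(x,t-t0)[0]))
def go(Dm,lead):
    p=r.get_state()['position']; g=np.r_[B(now()+Dm+lead),.090+LZ]; d=np.linalg.norm(g-p)
    if d>.001: r.move_l(g,R,max_speed=max(d/Dm,.01))
    else: r.pause(.2)
go(.6,.1); n=0; still=None
while now()<62:
    if n<4 or n%2==0:
        c=("side","top")[(n if n<4 else n//2)%2]; o,_=look(c); add(o,lambda t:model(x,t-t0)[0],.4)
        x=fit(t0,x)
    w=float(model(x,now()-t0)[1]); p=r.get_state()['position']
    log.append((round(now(),2),round(w,2),round(1e3*np.linalg.norm(p[:2]-B(now())),1)))
    if w==0:
        late=[m for m in M if m[0]>now()-1.2]
        still=still or now()
        if now()-still>3: break
    go(.2,.1); n+=1
print(log[::2]); print("end",now(),x); print([(round(a-t0,2),round(b,3),round(b-float(model(x,a-t0)[0]),3),s) for a,b,s in M][::2])
print([(round(a,2),round(b,3),s) for a,b,s in M[-8:]],r.get_state()['position'],r.get_state()['width'])
for c in("top","side"):
    _,p=look(c); cv2.imwrite(f"pics/end_{c}.png",p)
E
python3 go.py
```

```text
[] [(10.2417, np.float64(3.086399916544325), 'sideB')]
th 3.086399916544325
push 11.425
reject topK 2.59
t0 12.675 [1.64566611 1.14646872 0.02550205] [(12.675, np.float64(1.674548606301426), 'sideB'), (12.725, np.float64(1.5606268154888892), 'topB')]
reject sideB -0.41
reject sideB -0.74
reject topK -0.84
reject sideB -0.98
reject topB -1.29
reject sideB -1.47
reject topB -1.84
reject sideB -2.11
reject topB -2.35
reject topK 0.8
reject sideB -2.7
reject topB -2.88
reject sideB 2.75
reject topB 2.5
reject sideB 2.24
reject topB 1.93
reject sideB 1.73
reject topB 1.47
reject topK 1.5
reject sideB 1.41
reject topB 1.31
reject sideB 1.15
reject topK 1.0
reject sideB 0.96
reject topK 0.82
reject sideB 0.82
[(13.57, 1.04, np.float64(8.4)), (14.39, 0.95, np.float64(10.3)), (15.18, 0.87, np.float64(8.3)), (15.93, 0.79, np.float64(8.9)), (16.68, 0.72, np.float64(8.0)), (17.42, 0.65, np.float64(6.8)), (18.16, 0.58, np.float64(6.3)), (18.9, 0.51, np.float64(5.5)), (19.64, 0.44, np.float64(4.2)), (20.4, 0.34, np.float64(26.2)), (21.13, 0.27, np.float64(1.8)), (21.9, 0.21, np.float64(2.2)), (22.66, 0.15, np.float64(1.6)), (23.42, 0.09, np.float64(1.0)), (24.16, 0.04, np.float64(0.4)), (24.68, 0.0, np.float64(0.2)), (25.12, 0.0, np.float64(0.1)), (25.57, 0.0, np.float64(0.2)), (26.02, 0.0, np.float64(0.2)), (26.48, 0.0, np.float64(0.2)), (26.93, 0.0, np.float64(0.2)), (27.38, 0.0, np.float64(0.2)), (27.82, 0.0, np.float64(0.2))]
end 28.025 [1.65004953 1.10674607 0.02505862]
[(0.0, np.float64(1.675), np.float64(0.024), 'sideB'), (7.68, np.float64(-3.751), np.float64(0.0), 'topK')]
[(12.68, np.float64(1.675), 'sideB'), (12.72, np.float64(1.561), 'topB'), (20.35, np.float64(-3.751), 'topK')] [0.53623185 0.06257693 0.18598597] 0.019322353914831523
```

The push was livelier than planned: about 1.65 rad/s, since the knob bounced off the lamp. My gate then rejected the true brooch readings, so the following was off. I'll let the disc run out, fix the estimator (brooch only, per-camera axis, wide gate) and redo the push more gently.

```bash
python3 - <<'E'
s=open('run.py').read()
a=s.index("def look"); b=s.index("M=[]")
s=s[:a]+'''AX={"top":np.array([.561,-.028]),"side":np.array([.558,-.031])}
def look(c):
    t=now(); p,d=r.read_camera(c); W=cloud(c,d); hsv=cv2.cvtColor(p,cv2.COLOR_BGR2HSV)
    x,y,z=W[...,0],W[...,1],W[...,2]; rad=np.hypot(x-A[0],y-A[1])
    b=(rad>.065)&(rad<.125)&(z>.042)&(z<.067)&(hsv[...,1]>110)&(hsv[...,0]>12)&(hsv[...,0]<38)
    if b.sum()<30: return [],p
    q=W[b][:,:2]; q=(q.max(0)+q.min(0))/2*.4+q.mean(0)*.6-AX[c]+([0,.0035] if c=="side" else 0)
    return [(t,np.arctan2(q[1],q[0]),c+str(b.sum())+"r%d"%(1e3*np.hypot(*q)))],p
'''+s[b:]
s=s.replace("(p[1]-1.13)/.12","(p[1]-1.15)/.4")
open('run.py','w').write(s)
E
python3 - <<'E'
from run import *
r.move_l([*A,.25],R,max_speed=.15)
for i in range(4):
    for c in("top","side"):
        o,p=look(c);print([(round(a,2),round(b,3),n) for a,b,n in o]);
    r.pause(.5)
cv2.imwrite("pics/mid.png",p)
E
```

```text
[(29.04, np.float64(2.477), 'top138r95')]
[(29.09, np.float64(2.456), 'side189r94')]
[(29.64, np.float64(2.468), 'top136r96')]
[(29.69, np.float64(2.453), 'side189r94')]
[(30.24, np.float64(2.468), 'top138r96')]
[(30.29, np.float64(2.457), 'side190r94')]
[(30.84, np.float64(2.468), 'top136r96')]
[(30.89, np.float64(2.45), 'side188r94')]
```

View pics/mid.png

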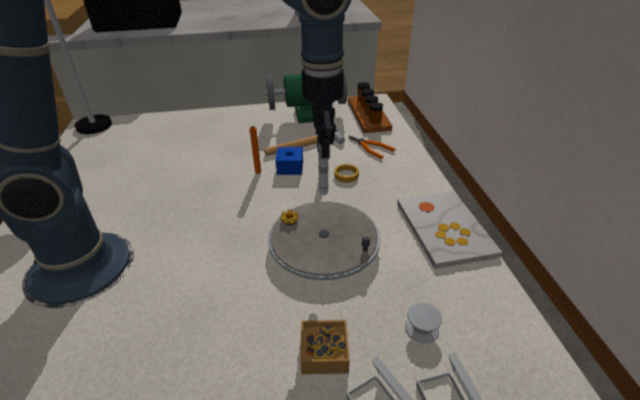

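The disc stands still at brooch angle 2.46 with the lamp held; the brooch is at side (289,217) and the knob at (366,242). The run-out (16.2 s, 11.75 rad) gives an inertia of about 0.0249 and an initial speed of about 1.64. I scale the push to 0.0525 m/s for about 1.18 rad/s.

```bash
sed -i 's/(p\[1\]-1.15)\/.4,(p\[2\]-.0255)\/.004/(p[1]-1.18)\/.3,(p[2]-.0249)\/.0015/' run.py
sed -i 's/max_speed=.073/max_speed=.0525/; s/th-1.1,1.13,.0255/th-1.4,1.18,.0249/; s/\[0\],.4)/[0],1.) if 0 else 0,.8)/; s/\[0\] if 0/[0] if 0/' go.py
sed -i 's/add(o,lambda t:model(x,t-t0)\[0\].*$/add(o,lambda t:model(x,t-t0)[0],.8)/' go.py
grep -n "add(\|fit(\|max_speed" go.py run.py; python3 go.py
```

```text
go.py:5:r.move_l([*S,.219],R,max_speed=.2); r.move_l([*S,.050+LZ],R,max_speed=.12)
go.py:6:print("push",now()); r.move_l([*(S-.08*t),.050+LZ],R,max_speed=.0525)
go.py:8:for c in("side","top"): add(look(c)[0],lambda t:model(x,t-t0)[0],1.)
go.py:9:if M: x=fit(t0,x)
go.py:14:    if d>.001: r.move_l(g,R,max_speed=max(d/Dm,.01))
go.py:19:        c=("side","top")[(n if n<4 else n//2)%2]; o,_=look(c); add(o,lambda t:model(x,t-t0)[0],.8)
go.py:20:        x=fit(t0,x)
run.py:17:def fit(t0,x0):
run.py:21:def add(o,pred,gate):
[(31.4417, np.float64(2.4672884407585727), 'top137r96')] [(31.4917, np.float64(2.4483696840795455), 'side190r94')]
th 2.457829062419059
push 33.0333
t0 34.7083 [1.26821441 1.13830414 0.02489988] [(34.7083, np.float64(1.2593863040955022), 'side173r94'), (34.7583, np.float64(1.2200477929414193), 'top140r93')]
[(35.61, 0.83, np.float64(10.5)), (36.46, 0.74, np.float64(8.2)), (37.25, 0.65, np.float64(12.7)), (38.01, 0.6, np.float64(11.6)), (38.76, 0.53, np.float64(5.7)), (39.5, 0.49, np.float64(11.4)), (40.25, 0.4, np.float64(1.9)), (41.01, 0.34, np.float64(3.4)), (41.77, 0.28
[... 686 characters left out ...]
, np.float64(-2.141), np.float64(-0.102), 'top49r97'), (7.01, np.float64(-2.904), np.float64(0.033), 'side238r94'), (10.07, np.float64(-3.46), np.float64(0.012), 'side208r94'), (12.17, np.float64(-3.496), np.float64(-0.002), 'side210r94'), (13.97, np.float64(-3.496), np.float64(-0.002), 'side210r94')]
[(40.2, np.float64(-2.359), 'side260r94'), (41.72, np.float64(-2.904), 'side238r94'), (43.25, np.float64(-3.264), 'side222r95'), (44.77, np.float64(-3.46), 'side208r94'), (45.83, np.float64(-3.495), 'side210r94'), (46.88, np.float64(-3.496), 'side210r94'), (47.77, np.float64(-3.494), 'side208r94'), (48.67, np.float64(-3.496), 'side210r94')] [0.47013455 0.00269829 0.18602907] 0.01894299705648643
```

I recompute offline with the side camera only. The coast started at about 0.96 rad/s, on the slow side, and partly hidden top readings spoiled the tracking by up to 2 cm. About 23 s remain, which is enough for one more clean run. I'll check the lamp in the last picture first.

```bash
python3 -c "
import cv2;p=cv2.imread('pics/end_side.png');cv2.imwrite('pics/end_crop.png',cv2.resize(p[100:290,220:410],None,fx=3,fy=3,interpolation=cv2.INTER_CUBIC))"
sed -i 's/w=np.exp((T-T.max())\/4)\/.03/w=np.exp((T-T.max())\/4)\/.015/; s/(p\[1\]-1.18)\/.3,(p\[2\]-.0249)\/.0015/(p[1]-1.12)\/.15,(p[2]-.0249)\/.001/' run.py
sed -e 's/^o,_=look("top"); o2,_=look("side"); print(o,o2)/o2=look("side")[0]; o=[]/' \
 -e 's/\[\*S,.219\],R,max_speed=.2)/[*S,.189],R,max_speed=.4)/; s/LZ\],R,max_speed=.12)/LZ],R,max_speed=.15)/; s/.0525/.0578/; s/1.18,.0249/1.12,.0249/' \
 -e 's/for c in("side","top"): add(look(c)/for c in("side","side"): add(look(c)/' \
 -e 's/c=("side","top").*; o,_=look(c)/o,_=look("side")/; s/go(.2,.1)/go(.2,.115)/; s/now()<62/now()<69/; s/still>3/still>1.2/' \
 -e '/late=/d; s/log\[::2\]/log/; s/\[::2\]); *$/)/' -e '/^for c in("top","side"):/,$d' go.py > go2.py
echo 'import pickle; pickle.dump((M,log,t0,x),open("log.pkl","wb"))' >> go2.py; cat go2.py
```

```text
from run import *
o2=look("side")[0]; o=[]
th=np.median([a%(2*np.pi) for _,a,_ in o+o2]); f0=th-np.pi; print("th",th)
fm=f0-.16; t=np.array([-np.sin(fm),np.cos(fm)]); S=pol(.105,f0)+.026*t
r.move_l([*S,.189],R,max_speed=.4); r.move_l([*S,.050+LZ],R,max_speed=.15)
print("push",now()); r.move_l([*(S-.08*t),.050+LZ],R,max_speed=.0578)
t0=now(); x=np.array([th-1.4,1.12,.0249]); log=[]
for c in("side","side"): add(look(c)[0],lambda t:model(x,t-t0)[0],1.)
if M: x=fit(t0,x)
print("t0",t0,x,M)
B=lambda t:pol(.095,float(model(x,t-t0)[0]))
def go(Dm,lead):
    p=r.get_state()['position']; g=np.r_[B(now()+Dm+lead),.090+LZ]; d=np.linalg.norm(g-p)
    if d>.001: r.move_l(g,R,max_speed=max(d/Dm,.01))
    else: r.pause(.2)
go(.6,.1); n=0; still=None
while now()<69:
    if n<4 or n%2==0:
        o,_=look("side"); add(o,lambda t:model(x,t-t0)[0],.8)
        x=fit(t0,x)
    w=float(model(x,now()-t0)[1]); p=r.get_state()['position']
    log.append((round(now(),2),round(w,2),round(1e3*np.linalg.norm(p[:2]-B(now())),1)))
    if w==0:
        still=still or now()
        if now()-still>1.2: break
    go(.2,.115); n+=1
print(log); print("end",now(),x); print([(round(a-t0,2),round(b,3),round(b-float(model(x,a-t0)[0]),3),s) for a,b,s in M][::2])
print([(round(a,2),round(b,3),s) for a,b,s in M[-8:]],r.get_state()['position'],r.get_state()['width'])
import pickle; pickle.dump((M,log,t0,x),open("log.pkl","wb"))
```

View pics/end_crop.png

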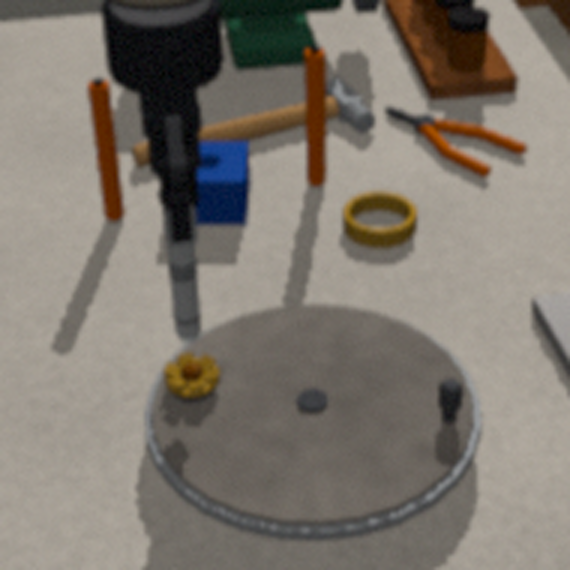

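The picture shows the lamp upright, its lens at crop (187,330) just above the brooch at (192,375), with the knob at (450,395). I run the final pass.

```bash
python3 go2.py
```

```text
th 2.788154687183388
push 49.975
t0 51.5083 [1.53748694 1.10480523 0.02489992] [(51.5083, np.float64(1.5343169446735527), 'side175r94'), (51.5583, np.float64(1.485482480123415), 'side175r94')]
[(52.41, 0.95, np.float64(3.5)), (52.83, 0.9, np.float64(7.5)), (53.23, 0.86, np.float64(8.7)), (53.63, 0.82, np.float64(7.9)), (54.02, 0.78, np.float64(7.1)), (54.37, 0.75, np.float64(1.9)), (54.77, 0.72, np.float64(8.4)), (55.11, 0.68, np.float64(2.3)), (55.5, 0.65, np.float64(7.3)), (55.84, 0.62, np.float64(2.1)), (56.23, 0.58, np.float64(5.9)), (56.58, 0.55, np.float64(1.4)), (56.98, 0.52, np.float64(5.7)), (57.33, 0.49, np.float64(1.8)), (57.73, 0.46, np.float64(4.9)), (58.08, 0.43, np.float64(1.4)), (58.48, 0.39, np.float64(3.8)), (58.83, 0.36, np.float64(0.6)), (59.23, 0.33, np.float64(3.3)), (59.58, 0.3, np.float64(0.5)), (59.99, 0.27, np.float64(2.8)), (60.34, 0.24, np.float64(0.4)), (60.75, 0.21, np.float64(2.9)), (61.1, 0.19, np.float64(0.3)), (61.51, 0.16, np.float64(2.4)), (61.86, 0.13, np.float64(0.2)), (62.27, 0.11, np.float64(1.9)), (62.62, 0.08, np.float64(0.1)), (63.04, 0.05, 
[... 782 characters left out ...]
 np.float64(-3.929), np.float64(0.016), 'side192r94'), (9.95, np.float64(-4.281), np.float64(0.01), 'side179r94'), (11.48, np.float64(-4.46), np.float64(0.003), 'side173r94'), (12.62, np.float64(-4.487), np.float64(-0.001), 'side171r94'), (13.52, np.float64(-4.488), np.float64(-0.002), 'side172r94')]
[(60.7, np.float64(-4.128), 'side182r94'), (61.46, np.float64(-4.281), 'side179r94'), (62.23, np.float64(-4.393), 'side174r94'), (62.99, np.float64(-4.46), 'side173r94'), (63.59, np.float64(-4.489), 'side177r94'), (64.12, np.float64(-4.487), 'side171r94'), (64.58, np.float64(-4.488), 'side172r95'), (65.03, np.float64(-4.488), 'side172r94')] [0.53813065 0.0630593  0.18600924] 0.018988579773154084
```

The disc left the push at about 1.05–1.1 rad/s and was tracked within about 1 cm for more than 5 s above the speed limit. It has now been still for over 1 s with the lamp over the brooch, so I hand in.

```bash
python3 -c "
from h import *
r.sign_off();s=r.get_state();print(s['time_s'],s['grasp_force'])"
```

```text
the job is handed in; nothing more can be done
the job is handed in; nothing more can be done
```

The job is handed in at about 65 s. The final push set the turntable turning at about one turn in 6 s, and the lamp followed the brooch within roughly 1 cm, about 3 cm above it, until it stood still. Two earlier pushes, one too fast (about 1.65 rad/s) and one slightly slow with loose tracking, were left to run out first.

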